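Count along the label rail and slide the specimen box into the third gap

ROBOT

A 7-joint arm with a two-finger parallel gripper is mounted at the origin on the work surface. World frame = base frame: x ahead of the robot, y to its left, z up, the work surface at z = 0. Lengths are in m, angles in rad, forces in N, time in s.
With the tool pointing down it reaches from about 0.4 to 0.85 m from the base axis. Payload 4.5 kg.
Tool frame: the origin (TCP) lies between the finger pads; the fingertips stand 19 mm ahead of it and the grasp point (between the pads) is the TCP; x points along the fingers, z is the direction in which the jaws open and shut, and the axes are right-handed (so a half turn about x gives the same grasp; the last joint's range is limited). The gripper opens to 88 mm and grips with 3 to 60 N. Pads are 18 mm wide; open, the fingers measure 123 mm over their backs; the gripper's body (75 mm by 187 mm) begins 45 mm behind the grasp point.
Start: joints at [1.16, 0.689, -0.195, 1.565, 0.157, 0.902, -0.215], TCP at [0.269, -0.564, 0.258] pointing down, gripper open.
Joint ranges: [-3.01, 3.01], [-0.46, 2.08], [-1.47, 1.51], [0.13, 2.56], [-1, 4.14], [0.04, 2.09], [-2.66, 2.66]. Speed limits (rad/s): [2.57, 2.57, 3.14, 3.14, 3.14, 3.14, 3.14].

INTERFACE

Orientations are given as a unit quaternion [w, x, y, z].
In Python, from rig import telemetry, optics, finish_job gives the robot as it stands.
- The arm moves only by the tool carry_out, never from a script. Its argument "deltas" is a list of rows, each a list of 3 entries, a list of its own where there are three numbers: the shift along the world's x, y, z each as a share of 150 mm, from -1 to 1, then the turn about the world's z as a share of 0.5 rad, from -1 to 1, then the closure, from -1 (fully open) to 1 (shut). A call has 1 to 8 rows; each row is the pose to reach, as a shift and turn from the pose commanded when the call began; what a row does not reach only later rows make up. A row lasts 1/10 s, in which the tool goes at most 50 mm and 8.59 degrees, less where a joint would pass 70% of its speed; a pose out of reach is approached as far as the arm can. A call with a number of a shift or a turn outside -1 to 1 is refused whole. A call with a gripper value outside its range is refused whole. The fingers move at their own pace and stop on an object; the grip force is fixed at half the most. Time passes only in rows, so rows that repeat a pose let the fingers close. It gives the time, the measured TCP pose, the force and the opening at its end, in the units of the state.
- telemetry.sense(): the state, without advancing time (a new reading comes with each control period).
- optics.capture(name): name is "side" or "top"; returns a dict with "image" (400x640x3 uint8, red, green, blue), "depth" (400x640 float32, m along the optical axis (not along the pixel's ray), 0 where there is no reading), "fx", "fy", "cx", "cy" (pixels), "R" (3x3) and "t" (3): a world point X has camera coordinates R X + t. Camera axes: x right, y down, z forward; pixel columns grow to the right and rows downward; lengths in m; the calibration is good to about 2 mm. A picture is of the moment at which its call begins.
- finish_job(): hands the job in, once; it reports no verdict.
The state is a dict: "t": time; "joint_pos": joint angles; "joint_velocities": joint speeds; "tau": joint torques, N m; "tool_pos": TCP position; "eef_rot": TCP orientation; "ft_force": force on the tool from outside, world axes, zero at the start; "moment": the same for the moment, N m; "opening": opening from 0.0 (shut) to 1.0 (fully open).
Only numpy, scipy, OpenCV 4.12 (cv2) and the standard library are available. Lean on these libraries where they do the work, as an engineer would, in place of code of your own. Each camera call takes 0.05 s, during which the arm holds its last target. There are 200 camera calls.

TASK

Starting at the end of the sorting rack where the loose specimen box stands out on the sill, run a fingertip along the top of the label rail, keeping it on the rail, and count the gaps, full or empty, until you are on the third. Then, only pushing with the fingers and never lifting it, slide the box along the sill to that third gap and push it in until it is fully home against the back. Leave the jar, the boxes already stored and everything else where they are.

Things in the scene. Friction and masses are not known exactly. Their poses are not given: they have to be found in the camera images.
- rack: Low plywood sorting rack fixed to the table: six equal gaps side by side, open to the robot, between seven upright 10 mm dividers; back panel; aluminium label rail along the top of the mouths. Origin: midway along the row, in the line of the mouths, on the table. x points into the gaps, y along the row to the robot's left, z up. Gap centres at y = +150, +90, +30, -30, -90, -150 mm.
- gap_size (a point): Midway between the two middle gaps, at the mouth line, 6 mm above the table, on the rack's floor. Each gap is 50 mm wide, 78 mm deep from the mouth line to the back panel, 58 mm clear under the rail, open above behind it. Dividers have rounded front edges and reach 64 mm above the table; back panel and rail 74 mm.
- sill (a point): Middle of the front edge of the rack's white base board. The board runs out 150 mm in front of the mouths as a flat loading sill, 390 mm long, its top (and the gap floors) 6 mm above the table, with no lip.
- box: The loose khaki card specimen box to be put away: 90 long (x) x 40 wide (y) x 50 mm high, 0.15 to 0.31 kg, standing on the sill before an end gap, length roughly along the gaps. Origin: centre of its underside; x to the gaps. Fully home against the back panel its origin is at rack x = +33 mm and it still stands 12 mm out of the mouth.
- jar: Small lidded glass jar, 48 mm diameter, 75 mm high, standing on the loading sill in front of the other end gap, away from the box. Origin: centre of its underside. Leave it alone.
- stored_box_a: Specimen box of the same kind already home in the gap at rack y = +90 mm, standing 12 mm out of the mouth. Origin: centre of its underside. Leave it alone.
- stored_box_b: Specimen box of the same kind already home in the gap at rack y = -150 mm, standing 12 mm out of the mouth. Origin: centre of its underside. Leave it alone.
- skull: Small animal skull, about 75 x 48 x 42 mm, on the table to the robot's right of the rack. Origin: under the braincase, on the table. Leave it alone.
- calipers: Steel calipers lying flat, 150 x 50 x 9 mm, right of the rack. Origin: middle of the beam, underside. Leave alone.
- brush: Wooden hand brush, 170 mm long, lying left of the rack. Origin: near its middle, underside. Leave alone.
- loupe: Black stand loupe, 36 mm diameter and high, left of the rack. Origin: centre of its underside. Leave alone.
- rail1: Length of the label rail over the gap at rack y = +150 mm (the end gap on the left seen from the robot). 50 mm long along the row, 16 mm wide (rack x from -4 to +12 mm), flat top 74 mm above the table. Rigid. Origin: in the gap's middle, at the mouth line, on the table; axes as the rack's.
- rail2: Length of the label rail over the gap at rack y = +90 mm (number 2 from the left seen from the robot). 50 mm long along the row, 16 mm wide (rack x from -4 to +12 mm), flat top 74 mm above the table. Rigid. Origin: in the gap's middle, at the mouth line, on the table; axes as the rack's.
- rail3: Length of the label rail over the gap at rack y = +30 mm (number 3 from the left seen from the robot). 50 mm long along the row, 16 mm wide (rack x from -4 to +12 mm), flat top 74 mm above the table. Rigid. Origin: in the gap's middle, at the mouth line, on the table; axes as the rack's.
- rail4: Length of the label rail over the gap at rack y = -30 mm (number 4 from the left seen from the robot). 50 mm long along the row, 16 mm wide (rack x from -4 to +12 mm), flat top 74 mm above the table. Rigid. Origin: in the gap's middle, at the mouth line, on the table; axes as the rack's.
- rail5: Length of the label rail over the gap at rack y = -90 mm (number 5 from the left seen from the robot). 50 mm long along the row, 16 mm wide (rack x from -4 to +12 mm), flat top 74 mm above the table. Rigid. Origin: in the gap's middle, at the mouth line, on the table; axes as the rack's.
- rail6: Length of the label rail over the gap at rack y = -150 mm (the end gap on the right seen from the robot). 50 mm long along the row, 16 mm wide (rack x from -4 to +12 mm), flat top 74 mm above the table. Rigid. Origin: in the gap's middle, at the mouth line, on the table; axes as the rack's.
- clip12: Dark 10 mm steel clip of the label rail on the divider at rack y = +120 mm, between rail1 and rail2, its top flush with theirs (74 mm). Origin: at the mouth line, on the table.
- clip23: Dark 10 mm steel clip of the label rail on the divider at rack y = +60 mm, between rail2 and rail3, its top flush with theirs (74 mm). Origin: at the mouth line, on the table.
- clip45: Dark 10 mm steel clip of the label rail on the divider at rack y = -60 mm, between rail4 and rail5, its top flush with theirs (74 mm). Origin: at the mouth line, on the table.
- clip56: Dark 10 mm steel clip of the label rail on the divider at rack y = -120 mm, between rail5 and rail6, its top flush with theirs (74 mm). Origin: at the mouth line, on the table.
There are look-alikes about, which are no part of the job. What is shaped like the box but orange is not meant.

How it is judged:
On the way, in this order (a step that is already met when the one before it is completed fails the run):
1. a fingertip touches the rail over the first gap, the box not yet moved (distance of box from where it was at the start of the episode below 0.015 m and ((y of jar in the frame of rack below 0 m and contact force between the fingers and rail1 above 0.2 N and contact force between the fingers and clip12 below 0.1 N) or (y of jar in the frame of rack above 0 m and contact force between the fingers and rail6 above 0.2 N and contact force between the fingers and clip56 below 0.1 N))).
2. the fingertip crosses the clip between the first and second gaps (distance of box from where it was at the start of the episode below 0.015 m and ((y of jar in the frame of rack below 0 m and contact force between the fingers and clip12 above 0.1 N) or (y of jar in the frame of rack above 0 m and contact force between the fingers and clip56 above 0.1 N))).
3. the fingertip is on the rail over the second gap alone (distance of box from where it was at the start of the episode below 0.015 m and ((y of jar in the frame of rack below 0 m and contact force between the fingers and rail2 above 0.2 N and contact force between the fingers and clip12 below 0.1 N and contact force between the fingers and clip23 below 0.1 N) or (y of jar in the frame of rack above 0 m and contact force between the fingers and rail5 above 0.2 N and contact force between the fingers and clip56 below 0.1 N and contact force between the fingers and clip45 below 0.1 N))).
4. the fingertip crosses the clip between the second and third gaps (distance of box from where it was at the start of the episode below 0.015 m and ((y of jar in the frame of rack below 0 m and contact force between the fingers and clip23 above 0.1 N) or (y of jar in the frame of rack above 0 m and contact force between the fingers and clip45 above 0.1 N))).
5. the fingertip is on the rail over the third gap alone, the box still not moved (distance of box from where it was at the start of the episode below 0.015 m and ((y of jar in the frame of rack below 0 m and contact force between the fingers and rail3 above 0.2 N and contact force between the fingers and clip23 below 0.1 N) or (y of jar in the frame of rack above 0 m and contact force between the fingers and rail4 above 0.2 N and contact force between the fingers and clip45 below 0.1 N))).
At the end, for the whole second after the job is handed in: The loose box stands level on the rack floor in the third gap counted from the end where it started (within 10 mm of the gap's middle), its far end within 7 mm of the back panel, straight to within 9 degrees, at rest (((y of jar in the frame of rack below 0 m and y of box in the frame of rack between 0.02 and 0.04 m) or (y of jar in the frame of rack above 0 m and y of box in the frame of rack between -0.04 and -0.02 m)) and x of box in the frame of rack between 0.026 and 0.04 m and angle between the x axis of box and the x axis of rack, either way round below 0.16 rad and angle between box's own z axis and vertical below 0.08 rad and height (world z) of box below 0.01 m and linear speed of box below 0.01 m/s); the robot touches nothing.
It fails at once if the box is lifted or carried (more than 12 mm off the sill) (height (world z) of box above 0.018 m).
It fails at once if the box is tipped (angle between box's own z axis and vertical above 0.35 rad).
It fails at once if a bystander is shifted by more than 15 mm (jar, stored boxes, skull, brush, loupe, calipers) (distance of any of jar, stored_box_a, stored_box_b, skull, brush, loupe, calipers from where it was at the start of the episode above 0.015 m).
It fails at once if the jar is knocked over (angle between jar's own z axis and vertical above 0.3 rad).
It also fails if it takes over 64 s, if anything falls off the work surface, if the arm or the gripper's body presses on something with over 40 N, if the wrist force passes 120 N, or if a joint passes its speed limit or range.

## Working session

There is one attempt and no reset: what is moved stays moved. The work goes in short steps, Python scripts to look and compute and a tool call to move; the robot and the scene stay as the last step left them, time stands still between calls to the robot, and variables do not carry over. Pictures are saved under pics/ and viewed, about 8 in all and at most 12, crops included, and the job is handed in when it is done.

Besides the shell and the picture viewer there is one more tool, called after "Call:" in YAML: its name, and indented under it one key for each argument. carry_out: Moves the arm, as the interface text tells. Shift numbers are shares of 150 mm and turn numbers shares of 0.5 rad, none past 1 either way. Its arguments: {"type":"object","properties":{"deltas":{"type":"array"}},"required":["deltas"]}

```bash
mkdir -p pics; python3 - <<'E'
from rig import telemetry, optics
import cv2,numpy as np
s=telemetry.sense();print({k:np.round(v,3) for k,v in s.items()})
for n in("top","side"):
    c=optics.capture(n);np.savez(n+"0.npz",**c);cv2.imwrite(f"pics/{n}0.png",c["image"][:,:,::-1])
    print(n,c["fx"],c["fy"],c["cx"],c["cy"],np.round(c["R"],4).tolist(),np.round(c["t"],4), (c["depth"]>0).mean())
E
```

```text
{'t': np.float64(0.0), 'joint_pos': array([ 1.16 ,  0.69 , -0.194,  1.566,  0.157,  0.902, -0.215]), 'joint_velocities': array([ 0.001,  0.   , -0.   ,  0.001,  0.   , -0.001, -0.001]), 'tau': array([-0.0000e+00, -5.2756e+01, -1.2670e+00, -1.5343e+01, -5.3000e-02,
        7.0000e-03,  0.0000e+00]), 'tool_pos': array([ 0.269, -0.564,  0.257]), 'eef_rot': array([ 0.597,  0.378,  0.599, -0.377]), 'ft_force': array([ 0.633,  0.132, -0.18 ]), 'moment': array([-0.04 ,  0.054,  0.001]), 'opening': np.float64(0.996)}
top 432.4025714149778 432.4025714149778 317.3508393643807 205.14740381496011 [[-0.0431, -0.999, -0.007], [-0.977, 0.0436, -0.2089], [0.2091, -0.0021, -0.9779]] [0.0216 0.496  1.0644] 0.99617578125
side 477.20579672889573 477.20579672889573 322.0475867396918 190.51662447637284 [[-0.9768, -0.2134, 0.0148], [-0.173, 0.7475, -0.6414], [0.1259, -0.6291, -0.7671]] [0.4867 0.0809 1.1859] 0.99603515625
```

View pics/top0.png

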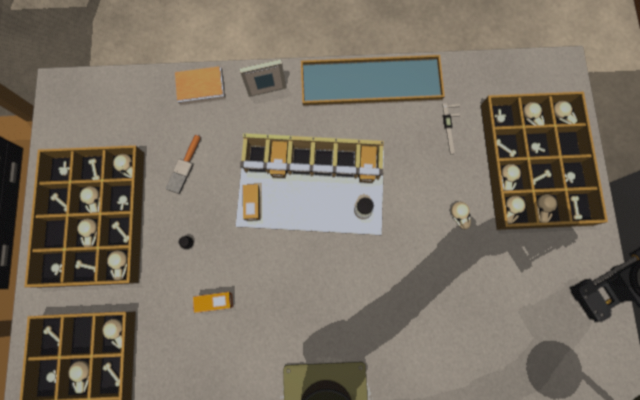

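View pics/side0.png

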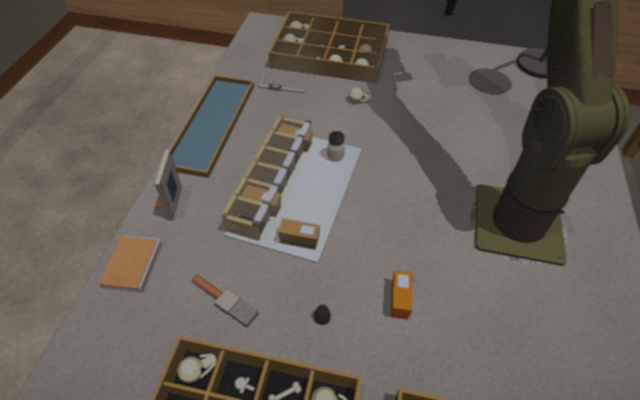

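The top view shows the rack across (242–383, 135–180) and the white sill below it, with a khaki box at (251,202) on the sill's left end and the jar at (365,205) on the right. Candidates: (251,202) on the sill, khaki, standing before an end gap, fits. (212,302) is vivid orange and on the table, so it's the look-alike. (278,157) and (369,160) are the stored boxes. The count therefore starts at the left, and the third gap is rack y=+30.

```bash
cat > h.py <<'E'
import numpy as np,cv2
def cloud(c):
    v,u=np.mgrid[:400,:640];d=c["depth"]
    P=np.stack([(u-c["cx"])/c["fx"]*d,(v-c["cy"])/c["fy"]*d,d],-1)-c["t"]
    return P@c["R"]
def ray(c,uv,z):
    uv=np.atleast_2d(uv).astype(float)
    r=np.c_[(uv[:,0]-c["cx"])/c["fx"],(uv[:,1]-c["cy"])/c["fy"],np.ones(len(uv))]@c["R"]
    o=-c["R"].T@c["t"]
    return o+r*((z-o[2])/r[:,2])[:,None]
def rect(P):
    (cx,cy),(w,h),a=cv2.minAreaRect((P[:,:2]*1000).astype(np.float32))
    if w<h: w,h,a=h,w,a-90
    return f"c=({cx:.1f},{cy:.1f}) {w:.1f}x{h:.1f} a={(a+90)%180-90:.2f}deg"
def big(m):
    m=cv2.morphologyEx(m.astype(np.uint8),cv2.MORPH_OPEN,np.ones((2,2)))
    n,l,s,_=cv2.connectedComponentsWithStats(m);return l==1+s[1:,4].argmax()
E
python3 - <<'E'
from h import *
reg={"top":dict(box=(225,180,270,225),jar=(350,190,380,222),sill=(225,170,395,240),rail=(235,150,392,190)),
"side":dict(box=(270,210,328,252),jar=(322,126,350,166),sill=(215,130,370,262),rail=(215,110,325,240))}
tiles=[]
for n in("top","side"):
    c=dict(np.load(n+"0.npz"));P=cloud(c);hsv=cv2.cvtColor(c["image"],cv2.COLOR_RGB2HSV)
    w=reg[n]
    def win(k):
        m=np.zeros((400,640),bool);a=w[k];m[a[1]:a[3],a[0]:a[2]]=1;return m
    Z=P[...,2]
    sill=big(win("sill")&(hsv[...,1]<50)&(hsv[...,2]>140)&(Z<.02))
    v,u=np.nonzero(sill);Q=ray(c,np.c_[u,v],.006);print(n,"sill",rect(Q),"z",np.median(Z[sill]).round(4))
    m=big(win("box")&(Z>.042)&(Z<.07));print(" box",rect(P[m]),"z",np.median(Z[m]).round(4),"rayrect",rect(ray(c,np.argwhere(m)[:,::-1],.056)))
    m=big(win("jar")&(Z>.066));print(" jar",rect(P[m]),"z",np.median(Z[m]).round(4))
    m=win("rail")&(Z>.068)&(Z<.082);
    m2=m&(hsv[...,1]<60)&(hsv[...,2]>120);print(" rail",rect(P[m2]),m2.sum(),"z",np.median(Z[m2]).round(4)," all>68",rect(P[m]))
    a=w["box"];t=c["image"][a[1]-15:a[3]+15,a[0]-15:a[2]+15];tiles.append(cv2.resize(t,(390,390),interpolation=cv2.INTER_CUBIC))
cv2.imwrite("pics/crop.png",np.hstack(tiles)[:,:,::-1])
E
```

```text
top sill c=(507.8,19.0) 463.0x190.3 a=87.41deg z 0.0032
 box c=(400.1,113.7) 345.7x73.9 a=27.04deg z 0.0542 rayrect c=(510.2,169.2) 92.3x39.0 a=-0.44deg
 jar c=(393.7,-61.9) 288.1x41.8 a=-34.36deg z 0.079
 rail c=(591.6,8.7) 361.5x18.4 a=84.11deg 751 z 0.0723  all>68 c=(591.9,12.4) 369.0x18.5 a=84.11deg
side sill c=(554.8,19.7) 387.3x235.5 a=84.16deg z 0.0059
 box c=(454.2,466.2) 679.0x94.2 a=-78.46deg z 0.0553 rayrect c=(511.3,181.3) 91.6x49.0 a=-0.06deg
 jar c=(428.3,288.0) 1017.3x40.7 a=-82.32deg z 0.0796
 rail c=(630.3,4.6) 365.6x94.7 a=83.98deg 593 z 0.0739  all>68 c=(630.4,8.5) 375.2x95.8 a=84.23deg
```

View pics/crop.png

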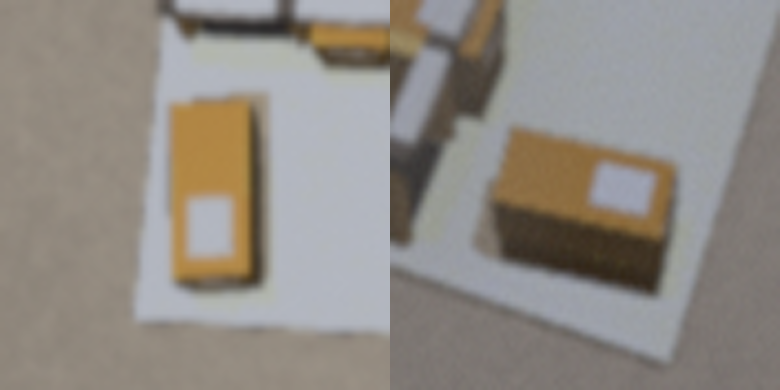

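The crop shows the khaki box with its white label, standing clear on the sill's left end in both views, so this is the loose box. The height bands let side faces and outliers into some rectangles, so I'm tightening them.

```bash
cat >> h.py <<'E'
W={"top":dict(box=(225,180,270,225),jar=(350,190,380,222),rail=(235,150,392,190)),
"side":dict(box=(270,210,328,252),jar=(322,126,350,166),rail=(215,110,325,240))}
yaw=np.radians(-5.9);RX=np.array([np.cos(yaw),np.sin(yaw)]);RY=np.array([-RX[1],RX[0]]);O=np.array([.5879,.0128])
def rk(P): d=np.asarray(P)[...,:2]-O; return np.stack([d@RX,d@RY],-1)
E
python3 - <<'E'
from h import *
for n in("top","side"):
    c=dict(np.load(n+"0.npz"));P=cloud(c);hsv=cv2.cvtColor(c["image"],cv2.COLOR_RGB2HSV);Z=P[...,2]
    Q=rk(P)*1000
    pc=lambda m:np.round(np.percentile(Q[m],[1,50,99],axis=0).T,1).tolist()
    reg=lambda x0,x1,y0,y1,z0,z1:(Q[...,0]>x0)&(Q[...,0]<x1)&(Q[...,1]>y0)&(Q[...,1]<y1)&(Z>z0)&(Z<z1)
    m=reg(-150,-5,100,200,.050,.062);print(n,"box",pc(m),m.sum(),np.median(Z[m]),rect(P[m].copy()))
    m=reg(-150,-5,-200,-60,.066,.09);print(" jar",pc(m),m.sum(),np.median(Z[m]))
    m=reg(-30,40,-220,220,.069,.08);print(" rail",pc(m),m.sum(),np.median(Z[m]),rect(P[m].copy()))
    S=rk(ray(c,np.stack(np.meshgrid(range(640),range(400)),-1).reshape(-1,2),.006)).reshape(400,640,2)*1000
    m=(hsv[...,1]<60)&(hsv[...,2]>130)&(abs(Z-.006)<.008)
    for y in(-150,-50,50):
        k=m&(abs(S[...,1]-y)<10)&(S[...,0]<-60)&(S[...,0]>-200);print(" front edge",y,np.percentile(S[k][:,0],1).round(1))
    for x in(-120,-30):
        k=m&(abs(S[...,0]-x)<10)&(abs(S[...,1])<230);print(" ends",x,np.percentile(S[k][:,1],[.3,99.7]).round(1))
E
```

```text
top box [[-134.2, -90.3, -8.8], [105.0, 151.1, 173.0]] 528 0.0546385124619399 c=(535.9,165.8) 139.2x63.2 a=-18.45deg
 jar [[-109.4, -89.0, -28.6], [-162.9, -142.4, -122.4]] 239 0.07920056454464101
 rail [[-4.9, 3.7, 12.5], [-180.9, -1.6, 181.2]] 882 0.0723155791797572 c=(591.9,12.7) 368.5x18.5 a=84.11deg
 front edge -150 -198.3
 front edge -50 -198.9
 front edge 50 -198.7
 ends -120 [-225.8  227.9]
 ends -30 [-226.4  227.9]
side box [[-133.4, -88.7, -8.0], [105.9, 154.9, 176.4]] 624 0.05575602734955004 c=(536.8,167.7) 141.5x65.7 a=-19.55deg
 jar [[-109.1, -89.0, -68.6], [-161.7, -135.2, -119.8]] 199 0.07979348966033462
 rail [[-4.6, 4.0, 13.0], [-180.0, 27.6, 185.6]] 808 0.07366512738943212 c=(592.1,12.3) 375.2x18.8 a=84.23deg
 front edge -150 -147.9
 front edge -50 -147.0
 front edge 50 -172.7
 ends -120 [-193.8  194.8]
 ends -30 [-193.3  194.6]
```

Measurements agree across both views:

| Item | Result | Check |
|---|---|---|
| Rack origin | (0.588, 0.013), yaw −5.9° | |
| Rail top | 72–74 mm high | text says 74 |
| Box top | 55–56 mm high, centre (0.510, 0.169) | |
| Box, rack frame | (−93, +148) mm, yaw about +5.5° | |
| Jar, rack frame | (−89, −142) mm | y<0, so rail1→2→3 |

The top view's white-mask front edge leaked into the table (−198). The side view gives −148 against the stated −150.

Moving over rail1 now, fingers shut and jaws turning across the rail.

Call:
carry_out:
  deltas:
    - [[0.45, 0.967, 0], 0.41, 1]
    - [[0.45, 0.967, 0], 0.41, 1]
    - [[0.45, 0.967, 0], 0.41, 1]
    - [[0.45, 0.967, 0], 0.41, 1]
    - [[0.45, 0.967, 0], 0.41, 1]

```text
t: 0.6
tool_pos: [0.3376, -0.4171, 0.2578]
eef_rot: [0.634, 0.313, 0.634, -0.312]
ft_force: [-0.3, -1.8, 0.2]
opening: 0.569
```

Call:
carry_out:
  deltas:
    - [[0.45, 0.967, 0], 0.41, 1]
    - [[0.45, 0.967, 0], 0.41, 1]
    - [[0.45, 0.967, 0], 0.41, 1]
    - [[0.45, 0.967, 0], 0.41, 1]
    - [[0.45, 0.967, 0], 0.41, 1]

```text
t: 1.1
tool_pos: [0.4046, -0.2742, 0.2577]
eef_rot: [0.663, 0.247, 0.662, -0.247]
ft_force: [-0.6, 0.1, 0.0]
opening: 0.113
```

Call:
carry_out:
  deltas:
    - [[0.45, 0.967, 0], 0.41, 1]
    - [[0.45, 0.967, 0], 0.41, 1]
    - [[0.45, 0.967, 0], 0.41, 1]
    - [[0.45, 0.967, 0], 0.41, 1]
    - [[0.45, 0.967, 0], 0.41, 1]

```text
t: 1.6
tool_pos: [0.4722, -0.1301, 0.2576]
eef_rot: [0.684, 0.179, 0.684, -0.179]
ft_force: [-1.1, -0.3, 0.5]
opening: 0.007
```

Call:
carry_out:
  deltas:
    - [[0.45, 0.967, 0], 0.41, 1]
    - [[0.45, 0.967, 0], 0.41, 1]
    - [[0.45, 0.967, 0], 0.41, 1]
    - [[0.45, 0.967, 0], 0.41, 1]
    - [[0.45, 0.967, 0], 0.41, 1]

```text
t: 2.1
tool_pos: [0.5396, 0.0142, 0.2573]
eef_rot: [0.699, 0.108, 0.699, -0.109]
ft_force: [-0.1, -0.7, -0.7]
opening: 0.005
```

Call:
carry_out:
  deltas:
    - [[0.45, 0.967, 0], 0.41, 1]
    - [[0.45, 0.967, 0], 0.41, 1]
    - [[0.45, 0.967, 0], 0.41, 1]
    - [[0.45, 0.967, 0], 0.41, 1]
    - [[0.45, 0.967, 0], 0.41, 1]
    - [[0.45, 0.967, 0], 0.41, 1]

```text
t: 2.7
tool_pos: [0.6064, 0.1558, 0.2571]
eef_rot: [0.706, 0.036, 0.707, -0.039]
ft_force: [-0.0, 0.5, 0.2]
opening: 0.004
```

Call:
carry_out:
  deltas:
    - [[0.0, 0.03, -0.33], 0, 1]
    - [[0.0, 0.03, -0.66], 0, 1]
    - [[0.0, 0.03, -0.9], 0, 1]
    - [[0.0, 0.03, -1.0], 0, 1]
    - [[0.0, 0.03, -1.0], 0, 1]
    - [[0.0, 0.03, -1.0], 0, 1]

```text
t: 3.3
tool_pos: [0.6076, 0.1645, 0.1093]
eef_rot: [0.707, 0.036, 0.705, -0.036]
ft_force: [0.5, 0.2, -0.3]
opening: 0.004
```

Call:
carry_out:
  deltas:
    - [[0, 0, -0.02], 0, 1]
    - [[0, 0, -0.04], 0, 1]
    - [[0, 0, -0.06], 0, 1]
    - [[0, 0, -0.08], 0, 1]
    - [[0, 0, -0.08], 0, 1]
    - [[0, 0, -0.08], 0, 1]

```text
t: 3.9
tool_pos: [0.6064, 0.1656, 0.0956]
eef_rot: [0.706, 0.036, 0.706, -0.036]
ft_force: [0.8, -0.5, -0.0]
opening: 0.004
```

Call:
carry_out:
  deltas:
    - [[0, 0, -0.01], 0, 1]
    - [[0, 0, -0.02], 0, 1]
    - [[0, 0, -0.025], 0, 1]
    - [[0, 0, -0.025], 0, 1]

```text
t: 4.3
tool_pos: [0.6066, 0.1657, 0.0935]
eef_rot: [0.707, 0.036, 0.706, -0.036]
ft_force: [-2.9, -1.3, 11.4]
opening: 0.006
```

Contact on rail1 at 11 N. Sweeping toward rail2 and rail3.

Call:
carry_out:
  deltas:
    - [[-0.0036, -0.0345, 0], 0, 1]
    - [[-0.0071, -0.069, 0], 0, 1]
    - [[-0.0107, -0.1035, 0], 0, 1]
    - [[-0.0143, -0.138, 0], 0, 1]
    - [[-0.0179, -0.1725, 0], 0, 1]
    - [[-0.0214, -0.207, 0], 0, 1]
    - [[-0.025, -0.2415, 0], 0, 1]
    - [[-0.0286, -0.276, 0], 0, 1]

```text
t: 5.1
tool_pos: [0.6037, 0.1279, 0.0935]
eef_rot: [0.708, 0.037, 0.705, -0.033]
ft_force: [-0.1, 4.2, 6.6]
opening: 0.006
```

Call:
carry_out:
  deltas:
    - [[-0.0036, -0.0345, -0.002], 0, 1]
    - [[-0.0071, -0.069, -0.004], 0, 1]
    - [[-0.0107, -0.1035, -0.004], 0, 1]
    - [[-0.0143, -0.138, -0.004], 0, 1]
    - [[-0.0179, -0.1725, -0.004], 0, 1]
    - [[-0.0214, -0.207, -0.004], 0, 1]
    - [[-0.025, -0.2415, -0.004], 0, 1]
    - [[-0.0286, -0.276, -0.004], 0, 1]

```text
t: 5.9
tool_pos: [0.6003, 0.0881, 0.0935]
eef_rot: [0.709, 0.038, 0.704, -0.032]
ft_force: [0.5, 6.4, 8.4]
opening: 0.005
```

Call:
carry_out:
  deltas:
    - [[-0.0036, -0.0345, 0], 0, 1]
    - [[-0.0071, -0.069, 0], 0, 1]
    - [[-0.0107, -0.1035, 0], 0, 1]
    - [[-0.0143, -0.138, 0], 0, 1]
    - [[-0.0179, -0.1725, 0], 0, 1]
    - [[-0.0214, -0.207, 0], 0, 1]
    - [[-0.025, -0.2415, 0], 0, 1]
    - [[-0.0286, -0.276, 0], 0, 1]

```text
t: 6.7
tool_pos: [0.5962, 0.0469, 0.0935]
eef_rot: [0.709, 0.038, 0.704, -0.032]
ft_force: [0.2, 7.7, 10.2]
opening: 0.003
```

Reached rail3 alone (rack y≈35), and all contact forces stayed positive. Lifting off and going round to the box's left side.

Call:
carry_out:
  deltas:
    - [[0, -0.02, 0], 0, 1]
    - [[0, -0.02, 0], 0, 1]
    - [[0, -0.02, 0.2], 0, 1]
    - [[0, -0.02, 0.5], 0, 1]
    - [[0, -0.02, 0.7], 0, 0.1]
    - [[0, -0.02, 0.7], 0, 0.1]

```text
t: 7.3
tool_pos: [0.5963, 0.0391, 0.2008]
eef_rot: [0.709, 0.037, 0.703, -0.035]
ft_force: [0.6, 0.6, 0.8]
opening: 0.164
```

Call:
carry_out:
  deltas:
    - [[-0.18, 0.33, 0], 0, 0.1]
    - [[-0.36, 0.66, 0], 0, 0.1]
    - [[-0.54, 1.0, 0], 0, 0.1]
    - [[-0.54, 1.0, 0], 0, 0.1]
    - [[-0.54, 1.0, 0], 0, 0.1]
    - [[-0.54, 1.0, 0], 0, 0.1]

```text
t: 7.9
tool_pos: [0.5126, 0.1875, 0.1958]
eef_rot: [0.706, 0.035, 0.706, -0.036]
ft_force: [-0.0, -0.2, -1.0]
opening: 0.45
```

```bash
python3 - <<'E'
from rig import telemetry, optics
from h import *
s=telemetry.sense();print(s["tool_pos"],s["opening"],rk(s["tool_pos"])*1000)
w,x,y,z=s["eef_rot"];print("jaw deg",np.degrees(np.arctan2(2*(y*z-w*x),2*(x*z+w*y))))
E
```

```text
[0.51264233 0.18746247 0.19579428] 0.45000646149407797 [-92.81301428 166.00132286]
jaw deg -5.781662181741056
```

Call:
carry_out:
  deltas:
    - [[0.02, 0.19, 0], 0, 0.1]
    - [[0.02, 0.19, 0], 0, 0.1]
    - [[0.02, 0.19, -0.3], 0, 0.1]
    - [[0.02, 0.19, -0.6], 0, 0.1]
    - [[0.02, 0.19, -0.85], 0, 0.1]
    - [[0.02, 0.19, -1.0], 0, 0.1]
    - [[0.02, 0.19, -1.0], 0, 0.1]
    - [[0.02, 0.19, -1.0], 0, 0.1]

```text
t: 8.7
tool_pos: [0.5163, 0.2153, 0.0464]
eef_rot: [0.706, 0.036, 0.706, -0.037]
ft_force: [0.5, 0.4, 0.3]
opening: 0.453
```

Call:
carry_out:
  deltas:
    - [[0, 0, -0.035], 0, 0.1]
    - [[0, 0, -0.035], 0, 0.1]

```text
t: 8.9
tool_pos: [0.5164, 0.2167, 0.042]
eef_rot: [0.707, 0.036, 0.706, -0.036]
ft_force: [-0.1, 0.9, -0.6]
opening: 0.449
```

```bash
cat >> h.py <<'E'
def boxtop(tag,y0,y1,x0=-170,x1=-5):
    from rig import optics
    for n in("top","side"):
        c=optics.capture(n);P=cloud(c);Q=rk(P)*1000;Z=P[...,2];h=cv2.cvtColor(c["image"],cv2.COLOR_RGB2HSV)
        m=(Q[...,0]>x0)&(Q[...,0]<x1)&(Q[...,1]>y0)&(Q[...,1]<y1)&(abs(Z-.0555)<.005)
        m=big(m)
        (cx,cy),(w,hh),a=cv2.minAreaRect(Q[m].astype(np.float32).copy());
        print(tag,n,m.sum(),"c",round(cx,1),round(cy,1),"size",round(w,1),round(hh,1),"a",round(a,1),"z",np.median(Z[m]).round(4))
        cv2.imwrite(f"pics/{tag}_{n}.png",c["image"][:,:,::-1])
E
python3 - <<'E'
from rig import telemetry
from h import *
s=telemetry.sense();print(s["tool_pos"],s["ft_force"],rk(s["tool_pos"])*1000)
boxtop("pre",115,180)
a=cv2.imread("pics/pre_top.png")[120:260,190:400];b=cv2.imread("pics/pre_side.png")[100:280,200:400]
cv2.imwrite("pics/pre.png",np.hstack([cv2.resize(a,(400,267)),cv2.resize(b,(297,267))]))
E
```

```text
[0.51639699 0.21666199 0.04199991] [-0.05319893  0.8666146  -0.55044596] [-92.0797351  195.43212275]Traceback (most recent call last):
  File "<stdin>", line 4, in <module>
  File "h.py", line 27, in boxtop
    m=big(m)
  File "h.py", line 17, in big
    n,l,s,_=cv2.connectedComponentsWithStats(m);return l==1+s[1:,4].argmax()
                                                            ~~~~~~~~~~~~~~^^
ValueError: attempt to get argmax of an empty sequence
```

No contact yet; the gripper hides the box from above here. I'll push along the row and look after that.

Call:
carry_out:
  deltas:
    - [[-0.0048, -0.0464, 0], 0, 0.1]
    - [[-0.0096, -0.0928, 0], 0, 0.1]
    - [[-0.0144, -0.139, 0], 0, 0.1]
    - [[-0.0192, -0.186, 0], 0, 0.1]
    - [[-0.024, -0.232, 0], 0, 0.1]
    - [[-0.0288, -0.278, 0], 0, 0.1]
    - [[-0.0336, -0.325, 0], 0, 0.1]
    - [[-0.0384, -0.371, 0], 0, 0.1]

```text
t: 9.75
tool_pos: [0.5098, 0.1609, 0.0412]
eef_rot: [0.706, 0.036, 0.706, -0.036]
ft_force: [0.2, 3.1, 3.0]
opening: 0.447
```

```bash
sed -i 's/^        m=big(m)/        if m.sum()<20: print(tag,n,"hidden"); cv2.imwrite(f"pics\/{tag}_{n}.png",c["image"][:,:,::-1]); continue\n        m=big(m)/' h.py
cat >> h.py <<'E'
def duo(tag):
    a=cv2.imread(f"pics/{tag}_top.png")[110:260,190:410];b=cv2.imread(f"pics/{tag}_side.png")[90:280,190:400]
    cv2.imwrite(f"pics/{tag}.png",np.hstack([cv2.resize(a,(440,300)),cv2.resize(b,(332,300))]))
E
python3 - <<'E'
from rig import telemetry
from h import *
s=telemetry.sense();print(s["tool_pos"],s["ft_force"],rk(s["tool_pos"])*1000)
boxtop("p1",60,140);duo("p1")
E
```

```text
[0.50976983 0.16085773 0.04119363] [0.21448705 3.08151381 3.04021853] [-92.93552726 139.24224526]
p1 top hidden
p1 side 48 c -213.8 427.0 size 34.7 677.5 a 22.3 z 0.0572
```

View pics/p1.png

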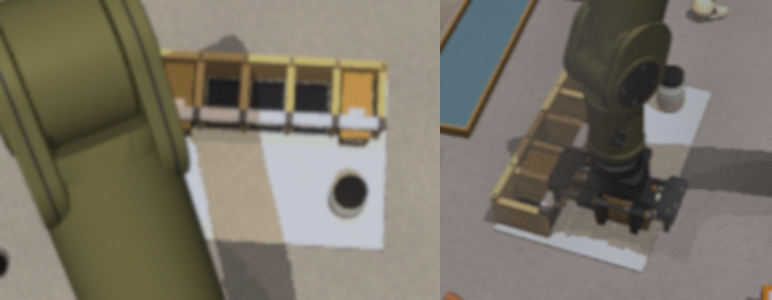

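Fingers are on the box's left face and it is sliding, with the jar and stored boxes untouched. Pushing on, stopping a little short to check.

Call:
carry_out:
  deltas:
    - [[-0.0048, -0.0464, 0], 0, 0.1]
    - [[-0.0096, -0.0928, 0], 0, 0.1]
    - [[-0.0144, -0.139, 0], 0, 0.1]
    - [[-0.0192, -0.186, 0], 0, 0.1]
    - [[-0.024, -0.232, 0], 0, 0.1]
    - [[-0.0288, -0.278, 0], 0, 0.1]
    - [[-0.0336, -0.325, 0], 0, 0.1]
    - [[-0.0384, -0.371, 0], 0, 0.1]

```text
t: 10.65
tool_pos: [0.5039, 0.1048, 0.0411]
eef_rot: [0.706, 0.036, 0.706, -0.036]
ft_force: [-0.6, 1.0, -0.5]
opening: 0.449
```

Call:
carry_out:
  deltas:
    - [[-0.0048, -0.0464, 0], 0, 0.1]
    - [[-0.0096, -0.0928, 0], 0, 0.1]
    - [[-0.012, -0.117, 0], 0, 0.1]
    - [[-0.012, -0.117, 0], 0, 0.1]

```text
t: 11.05
tool_pos: [0.5021, 0.0869, 0.0411]
eef_rot: [0.706, 0.036, 0.706, -0.036]
ft_force: [-0.0, 0.2, -0.3]
opening: 0.447
```

Call:
carry_out:
  deltas:
    - [[0.013, 0.13, 0], 0, 0.1]
    - [[0.013, 0.13, 0], 0, 0.1]
    - [[0.013, 0.13, 0.33], 0, 1]
    - [[0.013, 0.13, 0.66], 0, 1]
    - [[0.013, 0.13, 1.0], 0, 1]
    - [[0.013, 0.13, 1.0], 0, 1]

```text
t: 11.65
tool_pos: [0.5072, 0.108, 0.1965]
eef_rot: [0.71, 0.037, 0.703, -0.035]
ft_force: [0.9, 0.7, -0.5]
opening: 0.116
```

Call:
carry_out:
  deltas:
    - [[-0.2, 0.3, 0], -0.3, 1]
    - [[-0.4, 0.6, 0], -0.6, 1]
    - [[-0.6, 1.0, 0], -0.9, 1]
    - [[-0.6, 1.0, 0], -1, 1]
    - [[-0.6, 1.0, 0], -1, 1]
    - [[-0.6, 1.0, 0], -1, 1]

```text
t: 12.25
tool_pos: [0.4138, 0.2567, 0.1906]
eef_rot: [0.676, 0.208, 0.676, -0.21]
ft_force: [-0.5, -0.6, 0.6]
opening: 0.004
```

Call:
carry_out:
  deltas:
    - [[0, 0.4, 0], -0.3, 1]
    - [[0, 0.4, 0], -0.6, 1]
    - [[0, 0.4, 0], -0.9, 1]
    - [[0, 0.4, 0], -1, 1]
    - [[0, 0.4, 0], -1, 1]

```text
t: 12.75
tool_pos: [0.4153, 0.3151, 0.1907]
eef_rot: [0.603, 0.37, 0.602, -0.371]
ft_force: [0.1, 0.3, -0.1]
opening: 0.007
```

Call:
carry_out:
  deltas:
    - [[0, 0, 0], -0.3, 1]
    - [[0, 0, 0], -0.6, 1]
    - [[0, 0, 0], -0.9, 1]
    - [[0, 0, 0], -1, 1]
    - [[0, 0, 0], -1, 1]

```text
t: 13.25
tool_pos: [0.4149, 0.3158, 0.1909]
eef_rot: [-0.493, -0.507, -0.492, 0.508]
ft_force: [0.1, -0.1, 0.2]
opening: 0.008
```

```bash
python3 - <<'E'
from rig import telemetry
from h import *
s=telemetry.sense();print(s["tool_pos"],s["ft_force"],rk(s["tool_pos"])*1000,s["joint_pos"].round(2) if hasattr(s["joint_pos"],"round") else s["joint_pos"])
w,x,y,z=s["eef_rot"];print("jaw deg",np.degrees(np.arctan2(2*(y*z-w*x),2*(x*z+w*y))))
boxtop("p2",-10,75,-150,-25);duo("p2")
E
```

```text
[0.41493433 0.31582484 0.19092829] [ 0.09065642 -0.11248944  0.22199169] [-203.19813044  283.64008664] [-0.78  0.66  0.07  1.95 -0.08  0.54 -2.27]
jaw deg -91.78188930726576
p2 top 494 c -186.0 12.5 size 289.4 55.3 a 11.7 z 0.0543
p2 side 173 c -184.8 385.4 size 32.1 776.2 a 19.6 z 0.0557
```

View pics/p2.png

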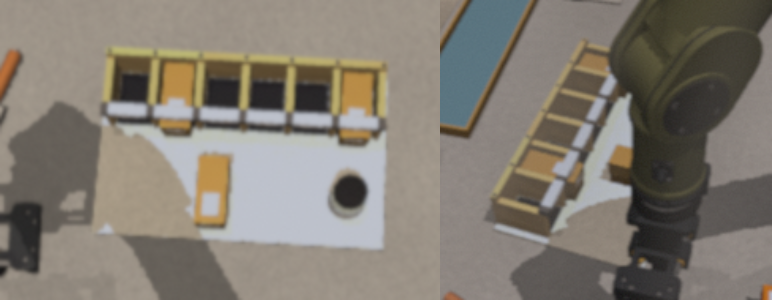

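The box has slid to just before the third gap and lies straight, at (212,189) in the crop. The odd rectangle comes from the even morphology kernel shifting the mask onto edge pixels, so I'm intersecting the masks and re-measuring.

```bash
sed -i 's/^        m=big(m)/        m=m\&big(m)/' h.py
python3 - <<'E'
from h import *
boxtop("p3",-10,75,-150,-25)
E
```

```text
p3 top 460 c -93.2 32.8 size 87.8 37.0 a 0.0 z 0.0544
p3 side 145 c -65.8 36.8 size 31.6 38.8 a 0.4 z 0.0558
```

Box at rack (−93, +33), angle 0. The side view says +36.8, but it also reads the rail about 3 mm high, and its box is half hidden. That is within the 5 mm side clearance and the divider fronts are rounded. I'll go behind the box with shut fingers, jaws along the row.

Call:
carry_out:
  deltas:
    - [[0.02, -0.3, 0], -0.14, 1]
    - [[0.04, -0.6, 0], -0.14, 1]
    - [[0.05, -0.85, 0], -0.14, 1]
    - [[0.05, -0.85, 0], -0.14, 1]
    - [[0.05, -0.85, 0], -0.14, 1]

```text
t: 13.95
tool_pos: [0.4221, 0.1894, 0.1913]
eef_rot: [0.474, 0.525, 0.474, -0.525]
ft_force: [0.0, -0.6, 0.1]
opening: 0.007
```

Call:
carry_out:
  deltas:
    - [[0.02, -0.3, 0], 0, 1]
    - [[0.02, -0.6, 0], 0, 1]
    - [[0.02, -0.84, 0], 0, 1]
    - [[0.02, -0.84, -0.3], 0, 1]
    - [[0.02, -0.84, -0.6], 0, 1]
    - [[0.02, -0.84, -0.8], 0, 1]
    - [[0.02, -0.84, -0.8], 0, 1]
    - [[0.02, -0.84, -0.8], 0, 1]

```text
t: 14.75
tool_pos: [0.4273, 0.0663, 0.0717]
eef_rot: [-0.474, -0.522, -0.477, 0.525]
ft_force: [-0.1, -0.3, 0.4]
opening: 0.001
```

```bash
cat >> h.py <<'E'
def st():
    from rig import telemetry
    s=telemetry.sense();w,x,y,z=s["eef_rot"]
    print("t",s["t"],"tcp",np.round(s["tool_pos"],4),"rack",(rk(s["tool_pos"])*1000).round(1),"F",np.round(s["ft_force"],1),"jaw",np.degrees(np.arctan2(2*(y*z-w*x),2*(x*z+w*y))).round(1))
E
python3 -c "from h import *;st()"
```

```text
t 14.75 tcp [0.4273 0.0663 0.0717] rack [-165.3   36.7] F [-0.1 -0.3  0.4] jaw -95.6
```

Call:
carry_out:
  deltas:
    - [[0, -0.027, -0.1], 0, 1]
    - [[0, -0.027, -0.205], 0, 1]
    - [[0, -0.027, -0.205], 0, 1]

```text
t: 15.05
tool_pos: [0.4362, 0.0634, 0.0476]
eef_rot: [-0.473, -0.518, -0.481, 0.527]
ft_force: [-0.1, -0.4, 0.7]
opening: 0.005
```

Call:
carry_out:
  deltas:
    - [[0.0464, -0.0048, 0], 0, 1]
    - [[0.0928, -0.0096, 0], 0, 1]
    - [[0.139, -0.0144, 0], 0, 1]
    - [[0.186, -0.0192, 0], 0, 1]
    - [[0.232, -0.024, 0], 0, 1]
    - [[0.278, -0.0288, 0], 0, 1]
    - [[0.325, -0.0336, 0], 0, 1]
    - [[0.371, -0.0384, 0], 0, 1]

```text
t: 15.85
tool_pos: [0.491, 0.0552, 0.0488]
eef_rot: [-0.471, -0.519, -0.478, 0.53]
ft_force: [-0.8, -0.1, 0.1]
opening: 0.005
```

```bash
python3 - <<'E'
from h import *
st();boxtop("p4",-10,75,-150,-8);duo("p4")
E
```

```text
t 15.85 tcp [0.491  0.0552 0.0488] rack [-100.8   32.2] F [-0.8 -0.1  0.1] jaw -95.7
p4 top hidden
p4 side 161 c -30.0 35.7 size 40.8 38.4 a 88.1 z 0.0558
```

View pics/p4.png

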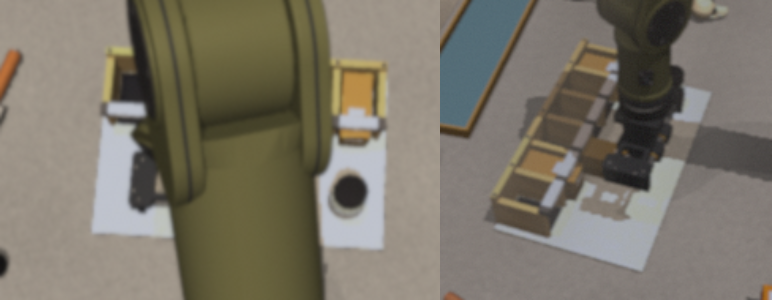

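Box front is now at the mouth of the third gap, fingers behind it. Continuing slowly.

Call:
carry_out:
  deltas:
    - [[0.033, -0.004, 0], 0, 1]
    - [[0.066, -0.008, 0], 0, 1]
    - [[0.099, -0.012, 0], 0, 1]
    - [[0.133, -0.016, 0], 0, 1]
    - [[0.166, -0.02, 0], 0, 1]
    - [[0.199, -0.023, 0], 0, 1]

```text
t: 16.55
tool_pos: [0.5206, 0.0518, 0.0488]
eef_rot: [-0.471, -0.519, -0.478, 0.53]
ft_force: [-2.4, 0.5, 2.1]
opening: 0.003
```

Call:
carry_out:
  deltas:
    - [[0.033, -0.004, 0], 0, 1]
    - [[0.066, -0.007, 0], 0, 1]
    - [[0.099, -0.01, 0], 0, 1]
    - [[0.133, -0.014, 0], 0, 1]

```text
t: 16.95
tool_pos: [0.5406, 0.0498, 0.0488]
eef_rot: [-0.471, -0.519, -0.478, 0.53]
ft_force: [-3.0, 0.0, 2.1]
opening: 0.002
```

```bash
python3 - <<'E'
from h import *
st()
E
```

```text
t 16.95 tcp [0.5406 0.0498 0.0488] rack [-50.9  32. ] F [-3.   0.   2.1] jaw -95.7
```

Call:
carry_out:
  deltas:
    - [[0.033, -0.004, 0], 0, 1]
    - [[0.066, -0.007, 0], 0, 1]
    - [[0.099, -0.01, 0], 0, 1]
    - [[0.133, -0.014, 0], 0, 1]
    - [[0.16, -0.017, 0], 0, 1]

```text
t: 17.45
tool_pos: [0.5649, 0.0473, 0.0488]
eef_rot: [-0.471, -0.519, -0.478, 0.53]
ft_force: [-2.8, 0.7, 2.5]
opening: 0.01
```

Call:
carry_out:
  deltas:
    - [[0.013, -0.001, 0], 0, 1]
    - [[0.026, -0.003, 0], 0, 1]
    - [[0.026, -0.003, 0], 0, 1]

```text
t: 17.75
tool_pos: [0.5684, 0.0469, 0.0488]
eef_rot: [-0.471, -0.519, -0.478, 0.53]
ft_force: [-2.6, 0.1, 2.2]
opening: 0.004
```

Rack x ≈ −23 with no wall force yet. Creeping in.

Call:
carry_out:
  deltas:
    - [[0.01, -0.001, 0], 0, 1]
    - [[0.02, -0.002, 0], 0, 1]
    - [[0.02, -0.002, 0], 0, 1]

```text
t: 18.05
tool_pos: [0.5699, 0.0467, 0.0488]
eef_rot: [-0.47, -0.518, -0.479, 0.53]
ft_force: [-6.1, 1.2, 5.0]
opening: 0.004
```

Call:
carry_out:
  deltas:
    - [[0.007, -0.001, 0], 0, 1]
    - [[0.013, -0.001, 0], 0, 1]
    - [[0.013, -0.001, 0], 0, 1]

```text
t: 18.35
tool_pos: [0.5699, 0.0467, 0.0487]
eef_rot: [-0.47, -0.517, -0.479, 0.531]
ft_force: [-9.6, 1.3, 8.6]
opening: 0.002
```

It stopped at rack x≈−21 with the force rising, so the box is home. Retracting straight back, then aside for the check.

Call:
carry_out:
  deltas:
    - [[-0.1, 0.01, 0], 0, 1]
    - [[-0.25, 0.025, 0], 0, 1]
    - [[-0.4, 0.04, 0], 0, 1]
    - [[-0.4, 0.04, 0.3], 0, 1]
    - [[-0.4, 0.04, 0.6], 0, 1]
    - [[-0.4, 0.04, 1.0], 0, 1]
    - [[-0.4, 0.04, 1.0], 0, 1]

```text
t: 19.05
tool_pos: [0.5171, 0.0535, 0.2038]
eef_rot: [-0.472, -0.523, -0.476, 0.526]
ft_force: [0.4, -0.7, -0.6]
opening: 0.003
```

Call:
carry_out:
  deltas:
    - [[-0.2, 0.33, 0], 0, 1]
    - [[-0.4, 0.66, 0], 0, 1]
    - [[-0.5, 1.0, 0], 0, 1]
    - [[-0.5, 1.0, 0], 0, 1]
    - [[-0.5, 1.0, 0], 0, 1]

```text
t: 19.55
tool_pos: [0.4377, 0.2067, 0.1989]
eef_rot: [-0.472, -0.519, -0.48, 0.527]
ft_force: [-0.3, -1.0, 0.3]
opening: 0.004
```

Call:
carry_out:
  deltas:
    - [[0, 0.33, 0], 0, 1]
    - [[0, 0.66, 0], 0, 1]
    - [[0, 1.0, 0], 0, 1]
    - [[0, 1.0, 0], 0, 1]
    - [[0, 1.0, 0], 0, 1]

```text
t: 20.05
tool_pos: [0.4389, 0.3523, 0.1982]
eef_rot: [-0.471, -0.519, -0.478, 0.53]
ft_force: [0.6, -0.3, 0.4]
opening: 0.002
```

```bash
python3 - <<'E'
from h import *
st();boxtop("p5",5,58,-30,85);boxtop("storedA",65,115,-30,85);boxtop("storedB",-175,-125,-30,85);duo("p5")
c0=dict(np.load("top0.npz"))["image"]
E
```

```text
t 20.05 tcp [0.4389 0.3523 0.1982] rack [-183.1  322.4] F [ 0.6 -0.3  0.4] jaw -95.7
p5 top 282 c 49.1 29.3 size 40.8 61.7 a 87.2 z 0.0543
p5 side 225 c 48.7 31.0 size 39.3 59.0 a 87.6 z 0.0561
storedA top 270 c 47.9 86.8 size 37.1 59.4 a 88.9 z 0.0544
storedA side 281 c 48.6 88.0 size 58.9 44.8 a 3.6 z 0.0557
storedB top 262 c 48.4 -149.5 size 37.5 62.2 a 88.5 z 0.0543
storedB side hidden
```

View pics/p5.png

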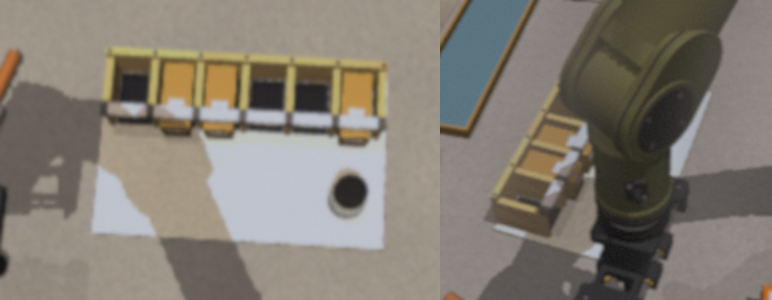

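The box sits in the third gap at rack y≈+30. Its far end lines up with the stored boxes' far ends (about 79 mm) and it is straight within about 3°. The jar and stored boxes haven't moved. Handing in.

```bash
python3 -c "
from rig import finish_job;print(finish_job())"
```

```text
the job is handed in; nothing more can be done
None
```

The loose khaki box is in the third gap from the left, pushed home against the back panel, and the job is handed in at about 20 s of the 64 s. No verdict is reported.

**What I did:** I touched rail1 with the shut fingertips and swept along the top of the rail to rail3, with 6–11 N of contact at each reading. I then slid the box along the sill with two fingers on its left side. Last, I pushed it in from behind with shut fingers until it stopped and the force rose to about 10 N. I never gripped or lifted it.

**Last checks:**
- **Box position:** it is at rack y = +29 to +31 mm, straight within about 3°. Its top is 54–56 mm high, so it stands level on the floor.
- **Fully home:** its far end reads about 79 mm, the same as the stored boxes.
- **Other objects:** stored box a and the jar look unmoved. Stored box b was hidden in the side view, so I checked it from the top only. I did not re-measure the skull, calipers, brush or loupe; the arm never went near them.
- **Robot:** it is clear and touching nothing.

**What disagreed or failed:**
- **Sill edge:** the top view's white mask leaked onto the table and put the front edge at −198 mm. The side view gave −148 mm against the stated −150 mm, and I used that.
- **Side-view offset:** the side view read about 3 mm high along the row.
- **Bad rectangles:** some early box rectangles were wrong because of a mask fault, which I fixed.
- **Push height:** the fingers stopped 7–8 mm above the height I asked for during the final push, which did no harm.

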